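# Holster the emergency lamp, brace it and click it on

### The job

Move the orange emergency lamp from the blue two-panel bay into the pocket of the yellow-lipped holder, fully down, with its back to the tall rear wall and its lens looking out at the front, and let go of it. Then swing the red brace across the lamp until it snaps into its closed end position, and then turn the lamp's switch one click clockwise, from off to its middle position and no further. Carry the lamp by its case and never by its knob, do not tip it over, and leave everything else where it is.

Things in the scene. Friction and masses are not known exactly. Their poses are not given: they have to be found in the camera images.
- lamp: orange box-shaped lamp, case 64 mm (x, front to back) by 60 (y) by 95 high, about 0.7 kg; lens on its -x face. Origin: centre of the underside, z up. On top, centred: the switch, a grey disc (radius 21, up to 101.5 mm) bearing the bar knob. It starts standing in the bay with its y faces towards the two panels, about 10 mm free on each side, too little for a finger; its x faces are free
- lamp_lens (a point): centre of the round lens, on the lamp's front (-x) face, 42 mm above its underside
- knob: the black bar on top of the lamp's switch, 42 mm long (its x axis), 13 mm thick (y), 24 mm high. Origin: centre of its underside, 101.5 mm above the lamp's underside; top at 125.5 mm. It turns with the switch; at off it lies along the lamp's x axis, its white mark toward the lens. Not to be used for carrying
- switch (a joint): switch angle in rad, growing clockwise seen from above; spring detents at 0 (off, where it starts), 0.9 (middle position, wanted) and 1.8 (far stop, not wanted); the tops between them lie at 0.45 and 1.35; turning takes about 0.25 N m
- bay: fixed blue bay where the lamp starts: base plate 70 by 92 mm, 4 mm thick, with two upright panels 60 mm long (x), 6 mm thick, 100 mm high, at y = -43 and +43 mm; open at both x ends and at the top. Origin: centre of the underside
- holder: fixed lamp holder, front at -x. Origin on the table under the centre of its pocket, 72 mm (x) by 68 (y), floor at z = 6 mm. Yellow lips 6 mm thick, up to z = 20 mm, at front and sides; rear wall at x = 36 to 44 mm, 104 mm high, as wide as the pocket: no finger fits behind a seated lamp. The lamp's x axis goes along the holder's, lens at the front
- holder_seat (a point): centre of the pocket floor, axes as the holder's; the seated lamp's origin lies here, within 4 mm
- brace (a joint): angle of the brace in rad, growing counter-clockwise seen from above: 0 open (arm points straight out of the holder's front, -x), 1.6 closed (arm lies across the front of the lamp, pointing to the holder's -y). It swings freely up to 0.6, then must be pushed over a spring detent whose top is at 1.15 (about 4 N at the post) and snaps on into 1.6, its end stop
- brace_post (a point): grip point, 12 mm below the top of the red round post (14 mm diameter, 40 mm tall, from 70 to 110 mm above the table) at the free end of the red brace arm; the arm is 12 mm wide, 58 to 70 mm above the table. Turns with the arm
- brace_hinge (a point): point on the brace's vertical hinge axis, at the height of brace_post, 84 mm from it; at x = -62, y = 50 mm of the holder; the drum round it has 20 mm radius and is 70 mm high
- first_aid: red first-aid box, 130 (x) by 190 (y) by 70 mm high; bystander; origin under its centre
- torch: silver torch lying along its x axis, 172 mm long, up to 44 mm wide and 44 mm high; bystander; origin under its centre
- adaptor: black plug adaptor, 70 by 60 by 40 mm high with pins reaching to x = +53 mm; bystander; origin under its centre
- saucer: white ceramic saucer, 140 mm across, 20 mm high; bystander; origin under its centre
- opener: flat steel bottle opener, 148 mm along its x axis, 40 mm wide, 6 mm thick; bystander; origin under its centre
- fuse_carton: cardboard carton, 80 by 55 by 50 mm high; bystander; origin under its centre
- driver: yellow-handled screwdriver lying along its x axis, 180 mm long, about 30 mm wide; bystander; origin under its middle
Mind the look-alikes: they are no part of the job. Leave any green look-alike of the holder alone. There is more than one size of the lamp; the job needs the smaller.

How it is judged:
By the outcome, as a careful person would: the job done as asked, in the order asked, and still so for the second after the job is handed in, with the robot touching nothing.
It also fails if it takes over 72 s, if anything falls off the work surface, if the arm or the gripper's body presses on something with over 40 N, if the wrist force passes 120 N, or if a joint passes its speed limit or range.

### The arm

A 6-joint arm with a two-finger parallel gripper is mounted at the origin on the work surface. World frame = base frame: x ahead of the robot, y to its left, z up, the work surface at z = 0. Lengths are in m, angles in rad, forces in N, time in s.
With the tool pointing down it reaches from about 0.35 to 0.975 m from the base axis. Payload 4.9 kg.
Tool frame: the origin (TCP) lies between the finger pads; the fingertips stand 19 mm ahead of it and the grasp point (between the pads) is the TCP; z points along the fingers, y is the line along which they close (so a half turn about z gives the same grasp; the last joint's range is limited). The gripper opens to 85 mm and grips with 20 to 120 N. Pads are 22 mm wide; open, the fingers measure 114 mm over their backs; the gripper's body (76 mm by 85 mm) begins 54 mm behind the grasp point. The pads swing forward as they close: fully open they stand 13 mm farther back than shut.
Start: joints at [1.005, 0.053, 1.613, -0, 1.476, -0.119], TCP at [0.27, 0.564, 0.25] pointing down, gripper open.
Joint ranges: [-3.01, 3.01], [-1.01, 2.22], [0.06, 2.58], [-1.02, 4.17], [0.09, 2.62], [-3.14, 3.14]. Speed limits (rad/s): [2.57, 2.57, 3.14, 3.14, 3.14, 3.14].

### API

Orientations are given as a rotation vector (axis times angle).
In Python, from workcell import arm gives the robot as it stands. The module is installed in compiled form; this text tells all that it offers.
- The arm moves only by the tool arm_command, never from a script. Its argument "series" is a list of rows, each a list of 4 numbers: the shift along the tool's x, y, z in mm, then the turn about the tool's z in rad. In form: [[dx, dy, dz, turn], ...]. A call has 1 to 8 rows; each row is the pose to reach, as a shift and turn from the pose commanded when the call began, along the tool's axes at that moment; what a row does not reach only later rows make up. A row lasts 1/12 s, in which the tool goes at most 41.7 mm and 7.16 degrees, less where a joint would pass 70% of its speed; a pose out of reach is approached as far as the arm can. A call with a gripper value outside its range is refused whole. "gripper" is the finger opening in mm, from 0 to 85.4, set as the call begins (left out, the last holds). The fingers move at their own pace and stop on an object; the grip force is fixed at half the most. Time passes only in rows, so rows that repeat a pose let the fingers close. It gives the time, the measured TCP pose, the force, the opening and the grip force at its end, in the units of the state.
- arm.read_state(): the state, without advancing time (a new reading comes with each control period).
- arm.read_camera(name): name is "scene" or "top" or "wrist"; returns the picture (420x560x3 uint8, red, green, blue); there is no depth.
- arm.camera_params(name): a dict with "camera_matrix" (3x3 intrinsics, pixels), "T" (4x4, takes a point from camera to world coordinates). Camera axes: x right, y down, z forward; pixel columns grow to the right and rows downward; lengths in m; the calibration is good to about 2 mm. A picture is of the moment at which its call begins: read the wrist's pose just before it. camera_params takes no time and is no camera call; for the wrist camera it gives the pose at the moment of the call.
- arm.sign_off(): hands the job in; it is judged then, once.
The state is a dict: "t": time; "q": joint angles; "joint_velocities": joint speeds; "joint_torque": joint torques, N m; "tool_pos": TCP position; "eef_rot": TCP orientation; "contact_force": force on the tool from outside, world axes, zero at the start; "torque": the same for the moment, N m; "gripper_width": opening from 0.0 (shut) to 1.0 (fully open); "grip_force": force on a finger pad.
Only numpy, scipy, OpenCV 4.12 (cv2) and the standard library are available. Lean on these libraries where they do the work, as an engineer would, in place of code of your own. Each camera call takes 0.05 s, during which the arm holds its last target. There are 200 camera calls.

## Working session

There is one attempt and no reset: what is moved stays moved. The work goes in short steps, Python scripts to look and compute and a tool call to move; the robot and the scene stay as the last step left them, time stands still between calls to the robot, and variables do not carry over. Pictures are saved under pics/ and viewed, at most 13 in all, crops included, and the job is handed in when it is done.

Besides the shell and the picture viewer there is one more tool, called after "Emit:" as name(argument=value, ...), one argument or row to a line, values as JSON. arm_command: Moves the arm, as the interface text tells. Its arguments: {"type":"object","properties":{"series":{"type":"array","items":{"type":"array","items":{"type":"number"}}},"gripper":{"type":"number"}},"required":["series"]}

```bash
mkdir -p pics; cat > h.py <<'E'
import numpy as np, cv2
from workcell import arm
from scipy.spatial.transform import Rotation as R
def shot(n,f=None):
    P=arm.camera_params(n); im=arm.read_camera(n)
    if f: cv2.imwrite('pics/'+f,cv2.cvtColor(im,cv2.COLOR_RGB2BGR))
    return im,P
def onplane(P,uv,z):
    uv=np.atleast_2d(np.array(uv,float)); K=P['camera_matrix'];T=np.array(P['T'])
    d=np.c_[uv,np.ones(len(uv))]@np.linalg.inv(K).T@T[:3,:3].T; o=T[:3,3]
    return o+d*((z-o[2])/d[:,2])[:,None]
def proj(P,X):
    X=np.atleast_2d(X);T=np.array(P['T']); c=(X-T[:3,3])@T[:3,:3]; p=c@np.array(P['camera_matrix']).T
    return p[:,:2]/p[:,2:]
E
python3 - <<'E'
from h import *
np.set_printoptions(precision=3,suppress=True)
a,P=shot('scene','s.png'); b,Q=shot('top','t.png')
print(P['T'],Q['T'],Q['camera_matrix'],arm.read_state())
E
```

```text
[[ 0.785  0.351 -0.51   1.202]
 [ 0.619 -0.417  0.666 -0.933]
 [ 0.021 -0.838 -0.545  0.865]
 [ 0.     0.     0.     1.   ]] [[-0.092 -0.976  0.2    0.185]
 [-0.996  0.09  -0.022  0.016]
 [ 0.003 -0.201 -0.98   1.563]
 [ 0.     0.     0.     1.   ]] [[488.383   0.    274.365]
 [  0.    488.383 206.309]
 [  0.      0.      1.   ]] {'t': 0.1, 'q': array([ 1.005,  0.053,  1.614,  0.   ,  1.476, -0.119]), 'joint_velocities': array([ 0.   , -0.   , -0.006, -0.   ,  0.002, -0.001]), 'joint_torque': array([  0.   , -39.49 , -37.136,  -0.   ,   0.004,   0.   ]), 'tool_pos': array([0.27 , 0.563, 0.249]), 'eef_rot': array([-0.696, -3.063,  0.003]), 'contact_force': array([0.604, 0.191, 0.053]), 'torque': array([0.036, 0.009, 0.063]), 'grip_force': 0.0, 'gripper_width': 1.0027956029709963}
```

View pics/s.png

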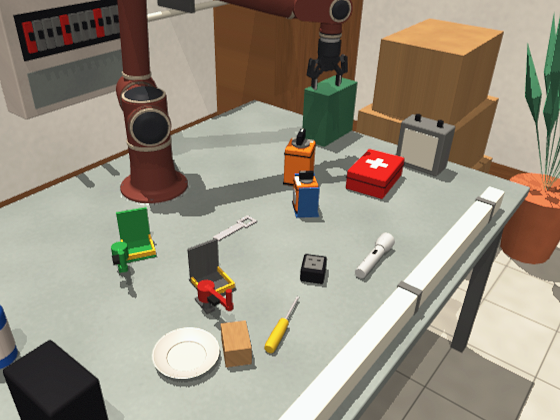

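View pics/t.png

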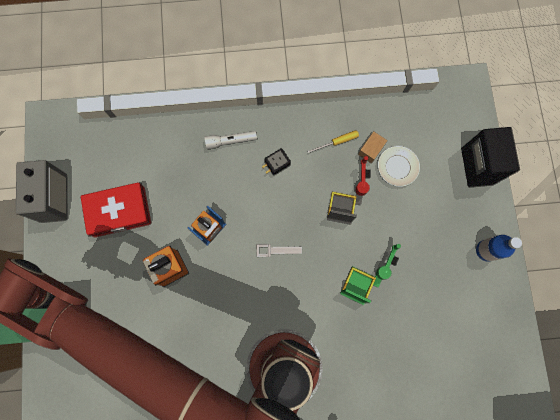

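Lamp candidates in the top view: the small orange one in the blue bay at (207,224), which I choose, and the larger free-standing one at (165,263), which is a decoy. Holder candidates: grey with yellow lips and red brace at (342,207), which I choose, and the green look-alike at (358,285). I'll check the choice with a close crop.

```bash
python3 - <<'E'
import cv2,numpy as np
t=cv2.imread('pics/t.png')
f=lambda x,y,s=25,k=8:cv2.resize(t[y-s:y+s,x-s:x+s],None,fx=k,fy=k,interpolation=cv2.INTER_CUBIC)
cv2.imwrite('pics/c.png',np.hstack([f(207,224),f(355,190,40,5)]))
E
python3 - <<'E'
from h import *
np.set_printoptions(precision=3,suppress=True)
P=arm.camera_params('top'); im=cv2.cvtColor(cv2.imread('pics/t.png'),cv2.COLOR_BGR2HSV)
for n,uv,z in [('lamp top',(207,224),.1),('holder',(342,207),.006),('hinge',(362,188),.07),('post',(365,160),.11),('torch',(230,140),.04),('saucer',(399,166),.02),('carton',(373,147),.05),('adaptor',(278,161),.04),('biglamp',(165,263),.1),('firstaid',(117,209),.07)]:
    print(n,onplane(P,uv,z)[0])
E
```

```text
lamp top [0.447 0.192 0.1  ]
holder [ 0.479 -0.238  0.006]
hinge [ 0.522 -0.297  0.07 ]
post [ 0.601 -0.31   0.11 ]
torch [0.729 0.106 0.04 ]
saucer [ 0.596 -0.438  0.02 ]
carton [ 0.659 -0.355  0.05 ]
adaptor [ 0.643 -0.043  0.04 ]
biglamp [0.341 0.325 0.1  ]
firstaid [0.525 0.472 0.07 ]
```

View pics/c.png

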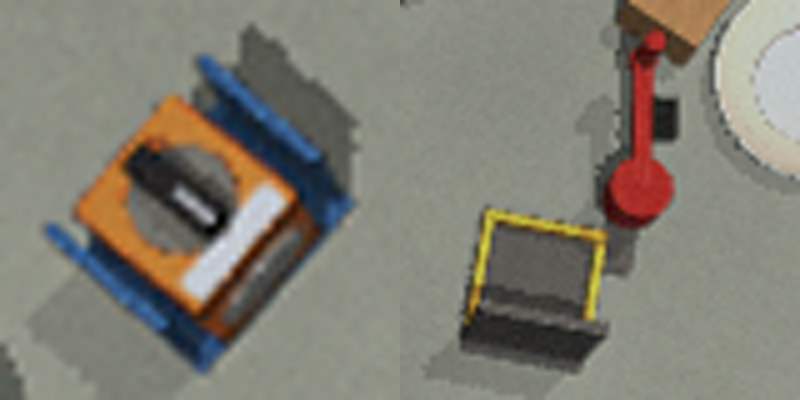

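The crop confirms it. The lamp in the blue bay has its lens and white mark toward the lower right, and its panels are at the upper right and lower left. The grey holder has its rear wall at the bottom, front lip at the top, and red brace open, pointing up. Next I get rough poses.

```bash
python3 - <<'E'
from h import *
np.set_printoptions(precision=4,suppress=True)
P=arm.camera_params('top')
L=onplane(P,[(203.9,211.5),(191.4,225.2),(207,237.75),(218.9,222.75)],.099)
print('lamp',L.mean(0),np.linalg.norm(L-np.roll(L,1,0),axis=1)); c=L
d=(c[0]+c[1]-c[2]-c[3]); print('yaw',np.degrees(np.arctan2(d[1],d[0])))
H=onplane(P,[(332.4,192),(356,197)],.02); f=H[1]-H[0]; print(H,np.linalg.norm(f)) # along holder +y
ya=np.degrees(np.arctan2(f[1],f[0]))-90; print('holder yaw',ya)
h=onplane(P,(315+240/5,150+187/5),.07)[0];p=onplane(P,(315+254/5,150+41/5),.11)[0]
print('hinge,post',h,p,np.linalg.norm((p-h)[:2]))
y=np.radians(ya);Rz=np.array([[np.cos(y),-np.sin(y)],[np.sin(y),np.cos(y)]])
print('holder from front mid',H.mean(0)[:2]-Rz@[-42,0]@np.eye(2)/1000 if 0 else H.mean(0)[:2]-Rz@np.array([-.042,0]),'from hinge',h[:2]-Rz@np.array([-.062,.05]))
s=arm.read_state();M=R.from_rotvec(s['eef_rot']).as_matrix();print(M, s['tool_pos'])
W=arm.camera_params('wrist');T=np.array(W['T']);print(M.T@(T[:3,3]-s['tool_pos']),M.T@T[:3,:3],W['camera_matrix'][0])
E
```

```text
lamp [0.4468 0.1974 0.099 ] [0.0581 0.056  0.0617 0.0577]
yaw 47.087790199838686
[[ 0.529  -0.2103  0.02  ]
 [ 0.5054 -0.2845  0.02  ]] 0.07787986043528786
holder yaw -197.59553516226583
hinge,post [ 0.5238 -0.3006  0.07  ] [ 0.6064 -0.3128  0.11  ] 0.08349787507618757
holder from front mid [ 0.4772 -0.2347] from hinge [ 0.4798 -0.2342]
[[-0.9018  0.4321 -0.001 ]
 [ 0.4321  0.9018 -0.0015]
 [ 0.0002 -0.0018 -1.    ]] [0.2698 0.5632 0.2492]
[ 0.0727  0.0006 -0.1239] [[-0.0003 -0.9573 -0.2891]
 [ 1.     -0.0003  0.    ]
 [-0.0001 -0.2891  0.9573]] [297.546    0.     278.8825]
```

Emit:
arm_command(
  series=[
    [-32,-26,0,0],
    [-64,-51,0,0],
    [-96,-77,0,0],
    [-128,-102,0,0],
    [-160,-128,0,0],
    [-192,-153,0,0],
    [-224,-179,0,0],
    [-256,-204,0,0],
  ],
  gripper=85,
)

```text
t: 0.77
tool_pos: [0.4128, 0.2671, 0.2499]
eef_rot: [-0.695, -3.063, 0.0]
contact_force: [0.9, -0.5, 0.2]
gripper_width: 0.993
grip_force: 0.0
```

Emit:
arm_command(
  series=[
    [-31,-25,0,0.1],
    [-62,-50,0,0.2],
    [-62,-50,0,0.3],
    [-62,-50,0,0.3],
    [-62,-50,0,0.3],
    [-62,-50,0,0.3],
  ],
)

```text
t: 1.27
tool_pos: [0.4466, 0.1978, 0.25]
eef_rot: [-1.141, -2.926, 0.0]
contact_force: [-0.4, 0.6, 0.5]
gripper_width: 0.993
grip_force: 0.0
```

```bash
python3 - <<'E'
from h import *
np.set_printoptions(precision=4,suppress=True)
s=arm.read_state();print(s['t'],s['tool_pos'],s['eef_rot'],s['q'])
im,P=shot('wrist','w1.png');np.save('w1.npy',P['T'])
E
```

```text
1.2667 [0.4466 0.1978 0.25  ] [-1.141  -2.9263  0.0003] [ 0.2643 -0.283   1.9218  0.0003  1.5034 -0.5629]
```

View pics/w1.png

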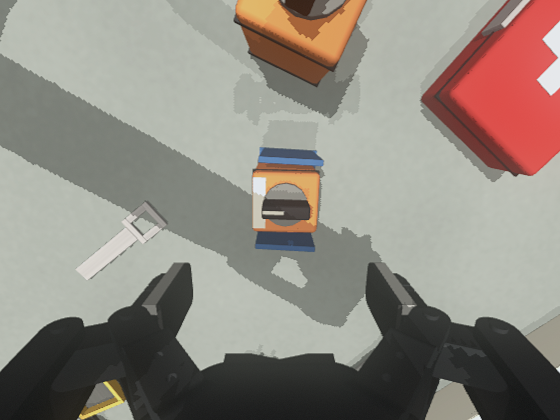

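The wrist picture shows the small lamp upright in the bay at about (285,200). Its lens and white strip are to the left, the panels are above and below at (290,157) and (286,241), and the knob is at (286,209).

```bash
python3 - <<'E'
from h import *
np.set_printoptions(precision=4,suppress=True)
P=arm.camera_params('wrist');P['T']=np.load('w1.npy')
im=cv2.imread('pics/w1.png');h=cv2.cvtColor(im,cv2.COLOR_BGR2HSV)
m=cv2.inRange(h,(8,150,170),(22,255,255)); w=cv2.inRange(h,(0,0,225),(180,60,255))
m=m|w; z=np.zeros_like(m); z[150:255,240:335]=m[150:255,240:335]
n,l,st,c=cv2.connectedComponentsWithStats(z);k=[i for i in range(1,n) if st[i,4]>150];print(st[k])
pts=np.argwhere(np.isin(l,k))[:,::-1].astype(np.float32)
W=onplane(P,pts,.099)[:,:2]
r=cv2.minAreaRect((W*1000).astype(np.float32));print(r, cv2.boxPoints(r))
s=arm.read_state();M=R.from_rotvec(s['eef_rot']).as_matrix();print('tool y angle',np.degrees(np.arctan2(M[1,1],M[0,1])))
d=np.array([r[0][0]/1000,r[0][1]/1000])-s['tool_pos'][:2];print('shift tool mm',M[:2,:2].T@d*1000)
E
```

```text
[[254 177  12  19 189]
 [254 219  62  13 342]]
((453.7814025878906, 200.6954345703125), (59.85170364379883, 53.007728576660156), 45.997867584228516) [[413.9278 197.5812]
 [452.057  160.7575]
 [493.635  203.8097]
 [455.5058 240.6333]]
tool y angle 47.412152232426834
shift tool mm [-3.5737  6.8519]
```

```bash
python3 - <<'E'
from h import *
np.set_printoptions(precision=4,suppress=True)
P=arm.camera_params('wrist');P['T']=np.load('w1.npy')
im=cv2.imread('pics/w1.png');h=cv2.cvtColor(im,cv2.COLOR_BGR2HSV)
for u in (262,300): print(u,[(v,*h[v,u]) for v in range(164,238,3)])
print([(u,*h[180,u]) for u in range(246,328,3)])
s=arm.read_state();M=R.from_rotvec(s['eef_rot']).as_matrix()
for lo in (120,160,185):
  m=cv2.inRange(h,(5,130,lo),(22,255,255))|cv2.inRange(h,(0,0,225),(180,60,255)); z=np.zeros_like(m); z[160:240,245:330]=m[160:240,245:330]
  z=cv2.morphologyEx(z,cv2.MORPH_OPEN,np.ones((3,3)))
  pts=np.argwhere(z)[:,::-1].astype(np.float32)
  W=onplane(P,pts,.099)[:,:2]
  r=cv2.minAreaRect((W*1000).astype(np.float32));print(lo,r)
  d=np.array(r[0])/1000-s['tool_pos'][:2];print('shift tool mm',M[:2,:2].T@d*1000)
E
```

```text
262 [(164, np.uint8(10), np.uint8(143), np.uint8(159)), (167, np.uint8(11), np.uint8(140), np.uint8(159)), (170, np.uint8(11), np.uint8(118), np.uint8(128)), (173, np.uint8(14), np.uint8(141), np.uint8(222)), (176, np.uint8(18), np.uint8(140), np.uint8(223)), (179, np.uint8(104), np.uint8(12), np.uint8(238)), (182, np.uint8(105), np.uint8(11), np.uint8(237)), (185, np.uint8(107), np.uint8(10), np.uint8(236)), (188, np.uint8(102), np.uint8(11), np.uint8(236)), (191, np.uint8(103), np.uint8(10), np.uint8(236)), (194, np.uint8(106), np.uint8(12), np.uint8(239)), (197, np.uint8(24), np.uint8(24), np.uint8(205)), (200, np.uint8(24), np.uint8(25), np.uint8(193)), (203, np.uint8(23), np.uint8(29), np.uint8(157)), (206, np.uint8(20), np.uint8(30), np.uint8(101)), (209, np.uint8(15), np.uint8(31), np.uint8(66)), (212, np.uint8(23), np.uint8(29), np.uint8(149)), (215, np.uint8(15), np.uint8(30), np.uint8(67)), (218, np.uint8(23), np.uint8(29), np.uint8(152)), (221, np.uint8(24), np.uint8(24), np.uint8(203)), (224, np.uint8(24), np.uint8(24), np.uint8(203)), (227, np.uint8(32), np.uint8(18), np
[... 2555 characters left out ...]
8(17), np.uint8(134), np.uint8(222)), (315, np.uint8(18), np.uint8(134), np.uint8(222)), (318, np.uint8(12), np.uint8(151), np.uint8(216)), (321, np.uint8(50), np.uint8(13), np.uint8(176)), (324, np.uint8(45), np.uint8(13), np.uint8(189)), (327, np.uint8(39), np.uint8(13), np.uint8(189))]
120 ((449.099365234375, 205.58901977539062), (61.243934631347656, 66.63322448730469), 47.376285552978516)
shift tool mm [3.185  7.2863]
160 ((451.7108154296875, 202.68634033203125), (61.64368438720703, 58.758758544921875), 46.06566619873047)
shift tool mm [-0.7019  6.9164]
185 ((452.0830993652344, 202.69381713867188), (61.02272415161133, 58.32155227661133), 47.37813186645508)
shift tool mm [-0.971   7.1739]
```

Emit:
arm_command(
  series=[
    [-1,7,0,0],
    [-1,7,35,0],
    [-1,7,70,0],
    [-1,7,105,0],
    [-1,7,135,0],
    [-1,7,155,0],
    [-1,7,167,0],
    [-1,7,167,0],
  ],
)

```text
t: 1.98
tool_pos: [0.4504, 0.2019, 0.0801]
eef_rot: [-1.141, -2.922, 0.006]
contact_force: [-0.7, -0.4, -0.3]
gripper_width: 0.996
grip_force: 0.0
```

Emit:
arm_command(
  series=[
    [0,0,0,0],
    [0,0,0,0],
    [0,0,0,0],
    [0,0,0,0],
    [0,0,0,0],
    [0,0,0,0],
  ],
  gripper=50,
)

```text
t: 2.48
tool_pos: [0.4538, 0.202, 0.0855]
eef_rot: [1.145, 2.923, 0.003]
contact_force: [-2.3, -2.0, 5.9]
gripper_width: 0.741
grip_force: 67.7
```

Emit:
arm_command(
  series=[
    [0,0,-15,0],
    [0,0,-45,0],
    [0,0,-80,0],
    [0,0,-115,0],
    [0,0,-125,0],
    [0,0,-125,0],
    [0,0,-125,0],
  ],
)

```text
t: 3.07
tool_pos: [0.452, 0.2015, 0.2068]
eef_rot: [-1.146, -2.924, 0.001]
contact_force: [-0.3, 0.1, -7.0]
gripper_width: 0.738
grip_force: 69.0
```

Emit:
arm_command(
  series=[
    [-20,-12,0,0],
    [-48,-29,0,0],
    [-80,-48,0,0],
    [-110,-67,0,0],
    [-130,-80,0,0],
    [-144,-88,0,0],
    [-144,-88,0,-0.08],
    [-144,-88,0,-0.18],
  ],
)

```text
t: 3.73
tool_pos: [0.4966, 0.0381, 0.2036]
eef_rot: [-0.874, -3.01, 0.002]
contact_force: [-0.8, 0.6, -5.0]
gripper_width: 0.737
grip_force: 69.0
```

Emit:
arm_command(
  series=[
    [0,0,0,-0.1],
    [0,0,0,-0.22],
    [0,0,0,-0.34],
    [0,0,0,-0.46],
    [0,0,0,-0.58],
    [0,0,0,-0.7],
    [0,0,0,-0.82],
    [0,0,0,-0.94],
  ],
)

```text
t: 4.4
tool_pos: [0.4963, 0.0394, 0.2035]
eef_rot: [0.59, -3.078, -0.003]
contact_force: [-0.7, -0.5, -5.7]
gripper_width: 0.74
grip_force: 69.0
```

Emit:
arm_command(
  series=[
    [0,0,0,-0.12],
    [0,0,0,-0.24],
    [0,0,0,-0.36],
    [0,0,0,-0.48],
    [0,0,0,-0.6],
    [0,0,0,-0.72],
    [0,0,0,-0.84],
    [0,0,0,-0.93],
  ],
)

```text
t: 5.07
tool_pos: [0.4963, 0.0394, 0.2035]
eef_rot: [1.909, -2.488, -0.008]
contact_force: [0.6, 1.1, -6.8]
gripper_width: 0.744
grip_force: 69.0
```

```bash
python3 - <<'E'
from h import *
s=arm.read_state();print(s); shot('top','t2.png'); im,P=shot('scene')
im=cv2.cvtColor(im,cv2.COLOR_RGB2BGR)
t=cv2.imread('pics/t2.png')
cv2.imwrite('pics/c2.png',np.hstack([cv2.resize(im[100:300,130:380],(500,400)),t[140:280,200:330].repeat(2,0).repeat(2,1)[:400].copy() if 0 else cv2.resize(t[120:300,190:325],(300,400))]))
E
```

```text
{'t': 5.0667, 'q': array([-7.04557241e-02, -2.20229541e-01,  1.94848955e+00,  1.37963781e-04,
        1.42080484e+00, -2.94983714e+00]), 'joint_velocities': array([-3.55713292e-04,  1.46020049e-03,  8.48238978e-04, -1.43780200e-03,
        1.42514415e-03, -1.03596723e+00]), 'joint_torque': array([ 2.00405564e-03, -2.96942943e+01, -3.98588490e+01, -6.49542533e-03,
        3.77695612e-02,  6.99014459e-01]), 'tool_pos': array([0.49625697, 0.03939806, 0.20345184]), 'eef_rot': array([ 1.90858517, -2.48843187, -0.00792763]), 'contact_force': array([ 0.63733647,  1.10515589, -6.76141039]), 'torque': array([ 0.03251742,  0.02431775, -0.0076722 ]), 'grip_force': 69.01490449905396, 'gripper_width': 0.7441400939136532}
```

View pics/c2.png

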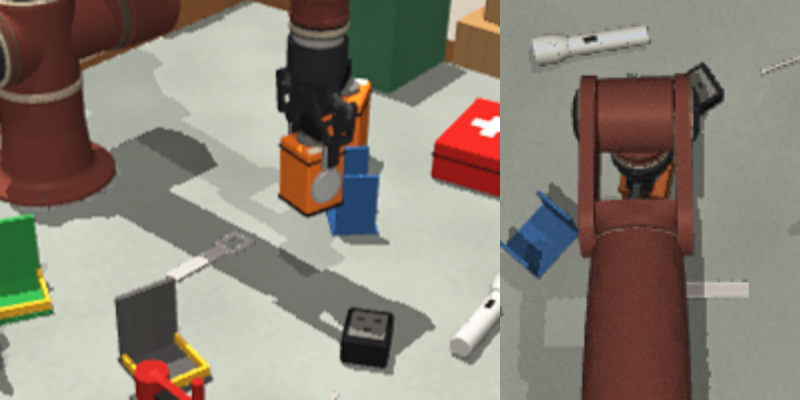

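The lamp hangs upright in the gripper at about (312,175) in the left crop, with its lens facing away from the robot. The bay is left empty and undisturbed. I'll lower the lamp to the free table here.

Emit:
arm_command(
  series=[
    [0,0,30,0],
    [0,0,65,0],
    [0,0,95,0],
    [0,0,110,0],
    [0,0,115,0],
    [0,0,117,0],
    [0,0,117,0],
    [0,0,117,0],
  ],
)

```text
t: 5.83
tool_pos: [0.4995, 0.0392, 0.0926]
eef_rot: [-1.903, 2.497, -0.002]
contact_force: [0.4, 0.6, -5.3]
gripper_width: 0.739
grip_force: 68.9
```

Emit:
arm_command(
  series=[
    [0,0,1,0],
    [0,0,2,0],
    [0,0,3,0],
    [0,0,3,0],
  ],
)

```text
t: 6.17
tool_pos: [0.4987, 0.0392, 0.0887]
eef_rot: [-1.905, 2.498, -0.001]
contact_force: [-0.8, 0.4, -5.3]
gripper_width: 0.742
grip_force: 68.9
```

Emit:
arm_command(
  series=[
    [0,0,2,0],
    [0,0,4,0],
    [0,0,5,0],
    [0,0,5,0],
  ],
)

```text
t: 6.5
tool_pos: [0.4981, 0.0392, 0.0828]
eef_rot: [1.905, -2.497, -0.001]
contact_force: [-0.8, 0.6, -6.6]
gripper_width: 0.74
grip_force: 69.0
```

Emit:
arm_command(
  series=[
    [0,0,1,0],
    [0,0,2,0],
    [0,0,3,0],
    [0,0,3,0],
  ],
)

```text
t: 6.83
tool_pos: [0.4988, 0.0392, 0.0815]
eef_rot: [1.905, -2.497, -0.0]
contact_force: [-4.0, 0.2, 4.0]
gripper_width: 0.743
grip_force: 69.7
```

Emit:
arm_command(
  series=[
    [0,0,0,0],
    [0,0,0,0],
    [0,0,0,0],
    [0,0,-20,0],
    [0,0,-60,0],
    [0,0,-100,0],
    [0,0,-140,0],
    [0,0,-170,0],
  ],
  gripper=85,
)

```text
t: 7.5
tool_pos: [0.4996, 0.0392, 0.2546]
eef_rot: [-1.903, 2.495, -0.006]
contact_force: [1.6, 0.1, 0.3]
gripper_width: 0.996
grip_force: 0.0
```

Emit:
arm_command(
  series=[
    [20,-4,0,0.12],
    [55,-10,0,0.24],
    [95,-18,0,0.36],
    [135,-26,0,0.48],
    [175,-34,0,0.6],
    [215,-42,0,0.72],
    [250,-48,0,0.84],
    [270,-52,0,0.96],
  ],
)

```text
t: 8.17
tool_pos: [0.4767, -0.2385, 0.2508]
eef_rot: [-0.523, 3.097, -0.003]
contact_force: [-0.4, 1.1, -0.9]
gripper_width: 0.997
grip_force: 0.0
```

Emit:
arm_command(
  series=[
    [0,0,0,0.12],
    [0,0,0,0.24],
    [0,0,0,0.36],
    [0,0,0,0.48],
    [0,0,0,0.61],
    [0,0,0,0.61],
    [0,0,0,0.61],
    [0,0,0,0.61],
  ],
)

```text
t: 8.83
tool_pos: [0.4774, -0.235, 0.2505]
eef_rot: [0.414, 3.114, -0.0]
contact_force: [-1.2, 0.6, 0.2]
gripper_width: 0.99
grip_force: 0.0
```

```bash
python3 - <<'E'
from h import *
np.set_printoptions(precision=4,suppress=True)
s=arm.read_state();print(s['t'],s['tool_pos'],s['eef_rot'],s['q'])
im,P=shot('wrist','w2.png');np.save('w2.npy',P['T'])
E
```

```text
8.8333 [ 0.4774 -0.235   0.2505] [ 0.4138  3.1137 -0.0004] [-0.5974 -0.1717  1.8276 -0.      1.4851 -1.9039]
```

View pics/w2.png

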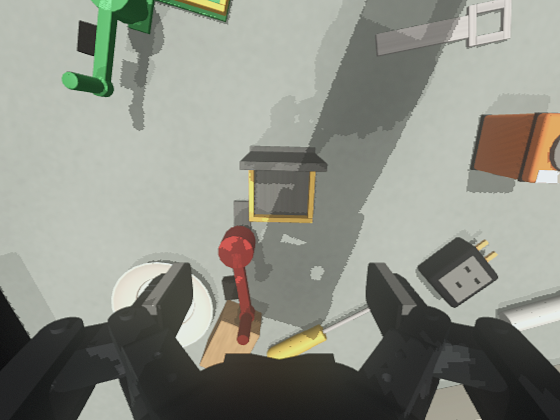

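The wrist picture shows the yellow-lipped holder with its pocket at about (282,195) and its rear wall above at (284,158), nearer the robot. The red drum is at (236,248) and the post at (244,335). The lamp stands upright on the table at the right, (520,148).

```bash
python3 - <<'E'
from h import *
np.set_printoptions(precision=4,suppress=True)
P=arm.camera_params('wrist');P['T']=np.load('w2.npy')
im=cv2.imread('pics/w2.png');h=cv2.cvtColor(im,cv2.COLOR_BGR2HSV)
m=cv2.inRange(h,(15,110,130),(35,255,255));z=np.zeros_like(m);z[160:235,235:330]=m[160:235,235:330]
pts=np.argwhere(z)[:,::-1].astype(np.float64)
W=onplane(P,pts,.02)[:,:2]
s=arm.read_state();M=R.from_rotvec(s['eef_rot']).as_matrix()
L=(W-s['tool_pos'][:2])@M[:2,:2]*1000  # tool coords
print('tool x/y ang',np.degrees(np.arctan2(M[1,:2],M[0,:2])))
print('tool extents',L.min(0),L.max(0))
hull=cv2.minAreaRect(L.astype(np.float32));print(hull)
# front lip fit: for each column outermost v
f=np.array([(u,pts[pts[:,0]==u,1].max()+.5) for u in range(252,311)])
F=(onplane(P,f,.02)[:,:2]-s['tool_pos'][:2])@M[:2,:2]*1000
k=np.polyfit(F[:,1],F[:,0],1);print('front line slope deg',np.degrees(np.arctan(k[0])),'x at y0',k[1])
for n,fn,off in(('left',np.min,-.5),('right',np.max,.5)):
    g=np.array([(fn(pts[pts[:,1]==v,0])+off,v) for v in range(178,218)]);G=(onplane(P,g,.02)[:,:2]-s['tool_pos'][:2])@M[:2,:2]*1000
    k2=np.polyfit(G[:,0],G[:,1],1);print(n,np.degrees(np.arctan(k2[0])),k2[1],'at x=-10',np.polyval(k2,-10))
# wall top (dark grey) edge and brace
r=cv2.inRange(h,(0,150,90),(8,255,255))|cv2.inRange(h,(172,150,90),(180,255,255))
z=np.zeros_like(r);z[220:350,215:265]=r[220:350,215:265]
c=cv2.HoughCircles(cv2.GaussianBlur(z,(5,5),1),cv2.HOUGH_GRADIENT,1,30,param1=100,param2=8,minRadius=12,maxRadius=22);print(c)
ys,xs=np.nonzero(z);print(xs.min(),xs.max(),ys.min(),ys.max(),[ (v,xs[ys==v].min(),xs[ys==v].max()) for v in range(228,346,6) if (ys==v).any()])
E
```

```text
tool x/y ang [164.8356  74.8356]
tool extents [-48.2309 -37.0636] [17.3057 43.1058]
((-15.397109985351562, 3.2419204711914062), (64.79841613769531, 79.21597290039062), 1.3039172887802124)
front line slope deg -1.325631434561416 x at y0 -47.724008328727805
left 2.837597039890131 -35.49522025234572 at x=-10 -35.99087967612116
right 1.689726606355147 43.32568606701428 at x=-10 43.030687611034
[[[235.5 250.5  15.2]
  [256.5 281.5  20.2]]]
219 252 236 344 [(240, np.int64(224), np.int64(246)), (246, np.int64(220), np.int64(251)), (252, np.int64(249), np.int64(251)), (258, np.int64(235), np.int64(250)), (264, np.int64(233), np.int64(246)), (276, np.int64(237), np.int64(243)), (282, np.int64(236), np.int64(244)), (288, np.int64(245), np.int64(245)), (300, np.int64(240), np.int64(247)), (336, np.int64(241), np.int64(243)), (342, np.int64(239), np.int64(246))]
```

Emit:
arm_command(
  series=[
    [4,20,0,0],
    [11,55,0,0],
    [18,95,0,0],
    [26,135,0,0],
    [33,175,0,0],
    [41,215,0,0],
    [47,250,0,0],
    [51,270,0,0],
  ],
)

```text
t: 9.55
tool_pos: [0.4991, 0.0423, 0.2506]
eef_rot: [0.411, 3.114, 0.002]
contact_force: [-0.3, -0.0, -0.6]
gripper_width: 1.0
grip_force: 0.0
```

Emit:
arm_command(
  series=[
    [0,0,0,0],
    [0,0,0,0],
    [0,0,0,0],
  ],
)

```text
t: 9.8
tool_pos: [0.4992, 0.0385, 0.2503]
eef_rot: [0.417, 3.114, -0.001]
contact_force: [-0.1, -0.2, 0.8]
gripper_width: 0.994
grip_force: 0.0
```

```bash
python3 - <<'E'
from h import *
np.set_printoptions(precision=4,suppress=True)
P=arm.camera_params('wrist');P['T']=np.load('w2.npy')
print('hinge meas',onplane(P,(235.5,250.5),.07)[0])
y=np.radians(163.2);Rz=np.array([[np.cos(y),-np.sin(y)],[np.sin(y),np.cos(y)]]);c=np.array([.4839,-.2331])
hg=c+Rz@[-.062,.05];po=onplane(P,(243,342),.11)[0];print('hinge pred',hg,'post',po,np.linalg.norm(po[:2]-hg))
for q in [(.044,.034),(.044,-.034)]: print('wall top pred px',proj(P,[*(c+Rz@q),.104]))
s=arm.read_state();M=R.from_rotvec(s['eef_rot']).as_matrix();print(s['tool_pos'],s['eef_rot'])
im,P=shot('wrist','w3.png')
h=cv2.cvtColor(im,cv2.COLOR_RGB2HSV)
m=cv2.inRange(h,(5,110,180),(25,255,255));z=np.zeros_like(m);z[150:255,240:335]=m[150:255,240:335]
z=cv2.morphologyEx(z,cv2.MORPH_OPEN,np.ones((3,3)))
pts=np.argwhere(z)[:,::-1].astype(float)
L=(onplane(P,pts,.095)[:,:2]-s['tool_pos'][:2])@M[:2,:2]*1000
print(pts.min(0),pts.max(0),L.min(0),L.max(0),cv2.minAreaRect(L.astype(np.float32)))
E
```

```text
hinge meas [ 0.5272 -0.298   0.07  ]
hinge pred [ 0.5288 -0.2989] post [ 0.6152 -0.3116  0.11  ] 0.08736225088790969
wall top pred px [[245.9892 160.4022]]
wall top pred px [[321.2259 162.5751]]
[0.4992 0.0385 0.2503] [ 0.4168  3.1137 -0.0008]
[249. 170.] [309. 229.] [-29.8723 -28.3791] [29.1343 29.0176] ((-0.36974525451660156, 0.3202552795410156), (59.019962310791016, 57.38288879394531), 0.015452498570084572)
```

Emit:
arm_command(
  series=[
    [0,0,20,0],
    [0,0,60,0],
    [0,0,100,0],
    [0,0,135,0],
    [0,0,155,0],
    [0,0,167,0],
    [0,0,168,0],
    [0,0,168,0],
  ],
)

```text
t: 10.52
tool_pos: [0.4996, 0.0382, 0.0826]
eef_rot: [0.42, 3.113, -0.0]
contact_force: [0.4, 0.7, 0.8]
gripper_width: 0.991
grip_force: 0.0
```

Emit:
arm_command(
  series=[
    [0,0,0,0],
    [0,0,0,0],
    [0,0,0,0],
    [0,0,0,0],
    [0,0,0,0],
    [0,0,0,0],
  ],
  gripper=45,
)

```text
t: 11.02
tool_pos: [0.5012, 0.0383, 0.0851]
eef_rot: [0.417, 3.109, -0.002]
contact_force: [-2.0, -3.2, 6.3]
gripper_width: 0.692
grip_force: 66.4
```

Emit:
arm_command(
  series=[
    [0,0,-10,0],
    [0,0,-40,0],
    [0,0,-80,0],
    [0,0,-120,0],
    [0,0,-140,0],
    [0,0,-145,0],
    [0,0,-145,0],
    [0,0,-145,0],
  ],
)

```text
t: 11.68
tool_pos: [0.4978, 0.0392, 0.2249]
eef_rot: [-0.417, -3.11, 0.0]
contact_force: [-0.8, 0.1, -6.6]
gripper_width: 0.691
grip_force: 67.8
```

Emit:
arm_command(
  series=[
    [-4,-20,0,0.01],
    [-11,-52,0,0.028],
    [-19,-90,0,0.028],
    [-27,-130,0,0.028],
    [-35,-170,0,0.028],
    [-44,-210,0,0.028],
    [-51,-245,0,0.028],
    [-56,-267,0,0.028],
  ],
)

```text
t: 12.35
tool_pos: [0.4805, -0.2357, 0.2231]
eef_rot: [-0.465, -3.101, -0.002]
contact_force: [0.2, 0.4, -6.4]
gripper_width: 0.691
grip_force: 68.0
```

Emit:
arm_command(
  series=[
    [0,0,0,0],
    [0,0,0,0],
    [0,0,0,0],
    [0,0,0,0],
    [0,0,0,0],
  ],
)

```text
t: 12.77
tool_pos: [0.4826, -0.232, 0.2263]
eef_rot: [-0.459, -3.106, -0.002]
contact_force: [0.2, 0.2, -5.7]
gripper_width: 0.691
grip_force: 68.3
```

```bash
python3 - <<'E'
from h import *
np.set_printoptions(precision=4,suppress=True)
s=arm.read_state();M=R.from_rotvec(s['eef_rot']).as_matrix();print(s['tool_pos'],np.degrees(np.arctan2(M[1,:2],M[0,:2])))
print('holder in tool',M[:2,:2].T@(np.array([.4839,-.2331])-s['tool_pos'][:2])*1000)
im,P=shot('wrist','w4.png')
E
```

```text
[ 0.4826 -0.232   0.2263] [163.2029  73.2029]
holder in tool [-1.5301 -0.727 ]
```

View pics/w4.png

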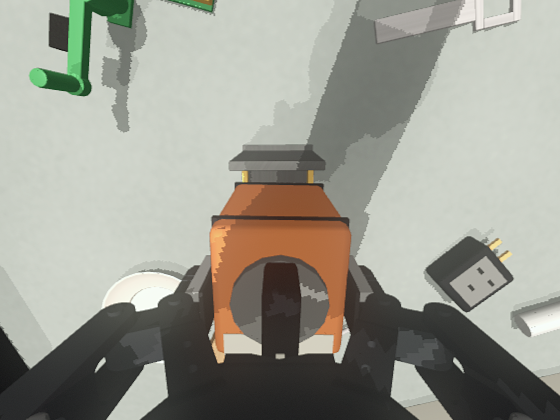

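The lamp hangs centred on the holder. Its rear bottom edge runs from u=236 to 323, the lips are at u=244 and 313, and the back of the lamp faces the rear wall at (278,160). I'll lower it.

Emit:
arm_command(
  series=[
    [-1,0,15,0],
    [-1,0,45,0],
    [-1,0,75,0],
    [-1,0,100,0],
    [-1,0,115,0],
    [-1,0,122,0],
    [-1,0,126,0],
    [-1,0,128,0],
  ],
)

```text
t: 13.48
tool_pos: [0.4843, -0.2335, 0.0997]
eef_rot: [0.46, 3.107, -0.001]
contact_force: [0.4, 0.0, -5.7]
gripper_width: 0.692
grip_force: 68.1
```

Emit:
arm_command(
  series=[
    [0,0,2,0],
    [0,0,4,0],
    [0,0,5,0],
    [0,0,6,0],
    [0,0,6,0],
  ],
)

```text
t: 13.9
tool_pos: [0.484, -0.2338, 0.0937]
eef_rot: [0.461, 3.107, -0.0]
contact_force: [0.1, 0.3, -6.3]
gripper_width: 0.688
grip_force: 68.1
```

Emit:
arm_command(
  series=[
    [0,0,2,0],
    [0,0,3,0],
    [0,0,4,0],
    [0,0,5,0],
    [0,0,5,0],
  ],
)

```text
t: 14.32
tool_pos: [0.4845, -0.2341, 0.0912]
eef_rot: [0.461, 3.107, -0.0]
contact_force: [-6.0, 2.6, 10.7]
gripper_width: 0.692
grip_force: 69.8
```

Emit:
arm_command(
  series=[
    [0,0,0,0],
    [0,0,0,0],
    [0,0,0,0],
    [0,0,0,0],
  ],
  gripper=85,
)

```text
t: 14.65
tool_pos: [0.4842, -0.2339, 0.0886]
eef_rot: [0.461, 3.106, -0.001]
contact_force: [-0.8, 0.1, 0.8]
gripper_width: 0.995
grip_force: 0.0
```

Emit:
arm_command(
  series=[
    [0,0,-20,0],
    [0,0,-50,0],
    [0,0,-90,0],
    [0,0,-130,0],
    [0,0,-160,0],
    [0,0,-165,0],
    [0,0,-165,0],
    [0,0,-165,0],
  ],
)

```text
t: 15.32
tool_pos: [0.4836, -0.2335, 0.2526]
eef_rot: [-0.461, -3.107, -0.0]
contact_force: [0.5, -0.7, -0.2]
gripper_width: 1.0
grip_force: 0.0
```

```bash
python3 - <<'E'
from h import *
np.set_printoptions(precision=4,suppress=True)
s=arm.read_state();M=R.from_rotvec(s['eef_rot']).as_matrix();print(s['t'],s['tool_pos'],s['eef_rot'])
im,P=shot('wrist','w5.png')
b,Q=shot('scene','s5.png')
w=cv2.imread('pics/w5.png');sc=cv2.imread('pics/s5.png')
cv2.imwrite('pics/c5.png',np.hstack([cv2.resize(w[130:370,190:390],(480,576)),cv2.resize(sc[210:330,160:226+0],(316,576))]))
h=cv2.cvtColor(im,cv2.COLOR_RGB2HSV)
m=cv2.inRange(h,(5,110,150),(25,255,255));z=np.zeros_like(m);z[150:255,240:335]=m[150:255,240:335]
z=cv2.morphologyEx(z,cv2.MORPH_OPEN,np.ones((3,3)))
L=(onplane(P,np.argwhere(z)[:,::-1].astype(float),.101)[:,:2]-s['tool_pos'][:2])@M[:2,:2]*1000
print(L.min(0),L.max(0),cv2.minAreaRect(L.astype(np.float32)))
m=cv2.inRange(h,(0,0,0),(180,90,80));z=np.zeros_like(m);z[170:235,255:305]=m[170:235,255:305]
L=(onplane(P,np.argwhere(z)[:,::-1].astype(float),.125)[:,:2]-s['tool_pos'][:2])@M[:2,:2]*1000
print('dark',L.min(0),L.max(0),cv2.minAreaRect(L.astype(np.float32)))
E
```

```text
15.3167 [ 0.4836 -0.2335  0.2526] [-0.4614 -3.1071 -0.0004]
[-30.5283 -30.46  ] [34.426  30.7915] ((1.9587860107421875, 0.1720733642578125), (64.95435333251953, 61.25115203857422), 0.020819487050175667)
dark [-24.4367  -6.5635] [21.4723  5.9718] ((-1.4832820892333984, -0.1921544075012207), (45.9846305847168, 12.40673542022705), 0.45724546909332275)
```

View pics/c5.png

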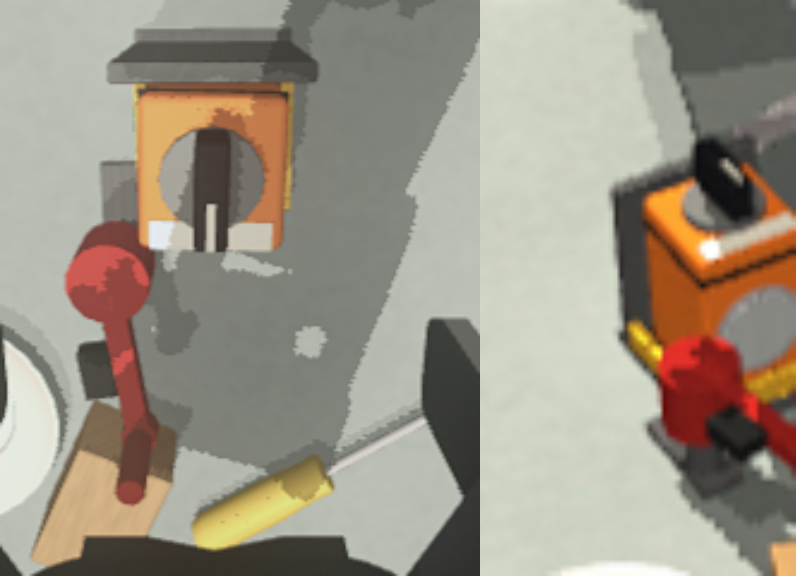

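The lamp is seated in the holder with its back to the wall and its lens at the front. In the left half of the crop the case top is centred at (212,170), the knob is at off with its mark toward the front, and the brace post is at (130,490). Next I plan the brace push.

```bash
cat > arc.py <<'E'
from h import *
np.set_printoptions(precision=3,suppress=True)
s=arm.read_state();M=R.from_rotvec(s['eef_rot']).as_matrix();p=s['tool_pos'][:2]
hg=np.array([.528,-.2985]);u=lambda a:np.array([np.cos(a),np.sin(a)])
def pose(br,gap,lag=0.2):
    th=np.radians(-16.8)+br; t=th+np.pi/2
    return hg+.084*u(th)-(.0215+gap)*u(t), t-lag
y0=np.arctan2(M[1,1],M[0,1]);q,ty=pose(.145,.02)
print('to start: tool',M[:2,:2].T@(q-p)*1000,'turn',y0-ty,'dz',(s['tool_pos'][2]-.1)*1000)
A=np.array([[np.cos(ty+np.pi/2),np.cos(ty)],[np.sin(ty+np.pi/2),np.sin(ty)]])
for b in [(.145,.01)]+[(b,0) for b in np.arange(.25,1.46,.1)]:
    w,t=pose(*b);print(b,A.T@(w-q)*1000,ty-t)
E
python3 arc.py
```

```text
to start: tool [-151.397  -78.327] turn 0.0533836034738111 dz 150.5862669993864
(0.145, 0.01) [1.987 9.801] 0.0
(np.float64(0.25), 0) [ 3.991 28.701] -0.10499999999999998
(np.float64(0.35), 0) [ 4.894 37.321] -0.20499999999999985
(np.float64(0.44999999999999996), 0) [ 6.654 45.808] -0.30499999999999994
(np.float64(0.5499999999999999), 0) [ 9.252 54.077] -0.4049999999999998
(np.float64(0.6499999999999999), 0) [12.662 62.045] -0.5049999999999999
(np.float64(0.7499999999999999), 0) [16.851 69.632] -0.605
(np.float64(0.8499999999999999), 0) [21.777 76.764] -0.7050000000000001
(np.float64(0.9499999999999998), 0) [27.389 83.368] -0.8049999999999995
(np.float64(1.0499999999999998), 0) [33.634 89.379] -0.9049999999999996
(np.float64(1.15), 0) [40.447 94.737] -1.0049999999999997
(np.float64(1.2499999999999998), 0) [47.76  99.387] -1.1049999999999993
(np.float64(1.3499999999999996), 0) [ 55.502 103.284] -1.2049999999999994
(np.float64(1.4499999999999997), 0) [ 63.594 106.389] -1.3049999999999995
```

Emit:
arm_command(
  series=[
    [-25,-13,0,0.02],
    [-60,-31,0,0.05],
    [-96,-50,0,0.053],
    [-130,-67,0,0.053],
    [-151,-78,0,0.053],
    [-151,-78,0,0.053],
    [-151,-78,0,0.053],
  ],
  gripper=0,
)

```text
t: 16.0
tool_pos: [0.6051, -0.3522, 0.2495]
eef_rot: [-0.544, -3.089, -0.004]
contact_force: [-0.5, -0.2, -0.4]
gripper_width: 0.007
grip_force: 0.0
```

Emit:
arm_command(
  series=[
    [0,0,30,0],
    [0,0,70,0],
    [0,0,110,0],
    [0,0,140,0],
    [0,0,150,0],
    [0,0,150,0],
    [0,0,150,0],
  ],
)

```text
t: 16.58
tool_pos: [0.6055, -0.3517, 0.1039]
eef_rot: [-0.543, -3.094, -0.0]
contact_force: [-0.4, -0.1, 1.1]
gripper_width: 0.002
grip_force: 0.0
```

Emit:
arm_command(
  series=[
    [2,10,0,0],
    [3,19,0,-0.05],
    [4,29,0,-0.1],
    [5,37,0,-0.2],
    [7,46,0,-0.3],
    [7,46,0,-0.3],
    [7,46,0,-0.3],
  ],
)

```text
t: 17.17
tool_pos: [0.6162, -0.3065, 0.1063]
eef_rot: [0.077, 3.137, -0.004]
contact_force: [0.5, 0.5, -0.4]
gripper_width: 0.001
grip_force: 0.0
```

```bash
python3 - <<'E'
from h import *
import arc
s=arm.read_state();print(s['t'],s['tool_pos'],s['q'],s['contact_force'])
b,Q=shot('scene','s6.png');t,Q=shot('top','t6.png')
b=cv2.imread('pics/s6.png');t=cv2.imread('pics/t6.png')
cv2.imwrite('pics/c6.png',np.hstack([cv2.resize(b[220:340,140:270],(433,400)),cv2.resize(t[140:230,310:392],(364,400))]))
E
```

```text
to start: tool [  8.954 -45.956] turn 0.2990534224477266 dz 6.308977360375681
(0.145, 0.01) [1.987 9.801] 0.0
(np.float64(0.25), 0) [ 3.991 28.701] -0.10499999999999998
(np.float64(0.35), 0) [ 4.894 37.321] -0.20499999999999985
(np.float64(0.44999999999999996), 0) [ 6.654 45.808] -0.30499999999999994
(np.float64(0.5499999999999999), 0) [ 9.252 54.077] -0.4049999999999998
(np.float64(0.6499999999999999), 0) [12.662 62.045] -0.5049999999999999
(np.float64(0.7499999999999999), 0) [16.851 69.632] -0.605
(np.float64(0.8499999999999999), 0) [21.777 76.764] -0.7050000000000001
(np.float64(0.9499999999999998), 0) [27.389 83.368] -0.8049999999999995
(np.float64(1.0499999999999998), 0) [33.634 89.379] -0.9049999999999996
(np.float64(1.15), 0) [40.447 94.737] -1.0049999999999997
(np.float64(1.2499999999999998), 0) [47.76  99.387] -1.1049999999999993
(np.float64(1.3499999999999996), 0) [ 55.502 103.284] -1.2049999999999994
(np.float64(1.4499999999999997), 0) [ 63.594 106.389] -1.3049999999999995
17.1667 [ 0.616 -0.306  0.106] [-0.57   0.313  1.567 -0.     1.257 -2.091] [ 0.535  0.506 -0.417]
```

View pics/c6.png

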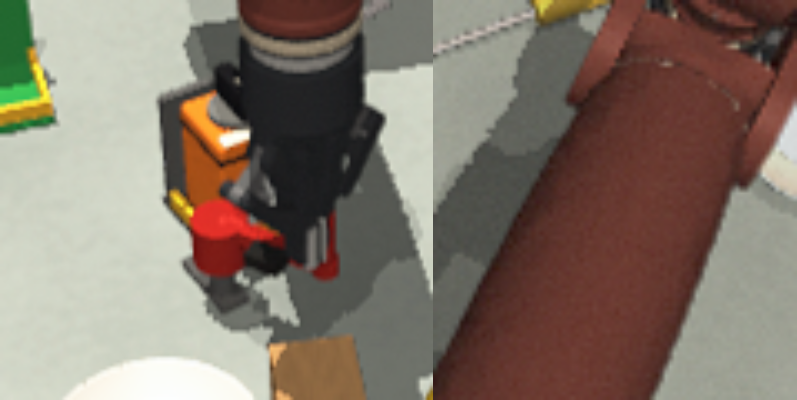

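The fingers at (310,240) in the left crop sit behind the red post, which moves with them. I'll continue the arc.

Emit:
arm_command(
  series=[
    [0,8,4,-0.1],
    [1,17,4,-0.2],
    [2,25,4,-0.3],
    [5,34,4,-0.4],
    [8,42,4,-0.5],
    [13,49,4,-0.6],
    [17,56,4,-0.7],
    [23,63,4,-0.8],
  ],
)

```text
t: 17.93
tool_pos: [0.5952, -0.2433, 0.1001]
eef_rot: [-1.157, 2.919, -0.003]
contact_force: [0.5, -1.5, -0.8]
gripper_width: -0.0
grip_force: 0.7
```

```bash
python3 arc.py | tail -3; python3 - <<'E'
from h import *
s=arm.read_state();print(s['tool_pos'],s['q'],s['contact_force']);shot('scene','s7.png')
b=cv2.imread('pics/s7.png');cv2.imwrite('pics/c7.png',cv2.resize(b[220:340,140:270],(650,600)))
E
```

```text
(np.float64(1.2499999999999998), 0) [47.76  99.387] -1.1049999999999993
(np.float64(1.3499999999999996), 0) [ 55.502 103.284] -1.2049999999999994
(np.float64(1.4499999999999997), 0) [ 63.594 106.389] -1.3049999999999995
[ 0.59523715 -0.24326134  0.10010909] [-5.03470846e-01  2.24127573e-01  1.68576918e+00 -3.77267060e-04
  1.22925095e+00 -2.82899839e+00] [ 0.53072711 -1.5133062  -0.84570833]
```

View pics/c7.png

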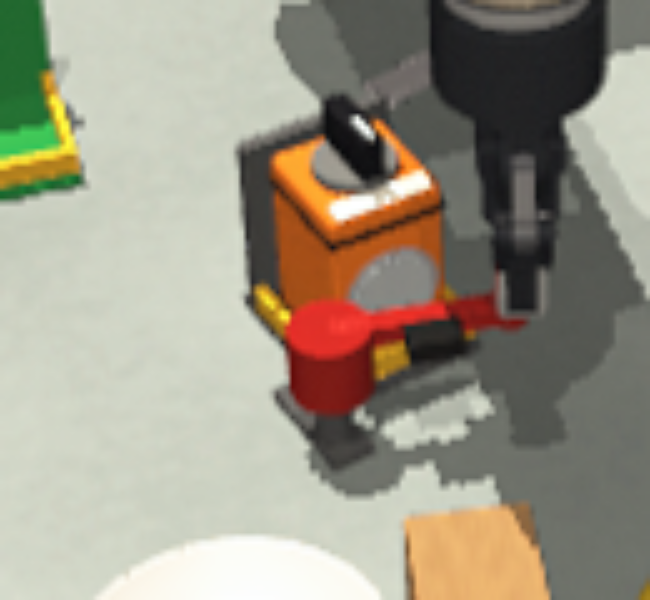

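The brace is most of the way round. The arm runs from the drum at (335,330) to the post, which is in front of the fingers at (520,310). I'll push a little farther.

Emit:
arm_command(
  series=[
    [0,4,0,-0.03],
    [0,8,0,-0.06],
    [0,12,0,-0.08],
    [1,16,0,-0.1],
    [1,19,0,-0.1],
    [1,19,0,-0.1],
  ],
)

```text
t: 18.48
tool_pos: [0.5807, -0.2291, 0.0993]
eef_rot: [1.297, -2.861, -0.0]
contact_force: [-0.3, 0.9, -0.1]
gripper_width: -0.001
grip_force: 0.0
```

Emit:
arm_command(
  series=[
    [0,-10,0,0],
    [0,-30,0,0],
    [0,-30,-40,0],
    [0,-30,-80,0],
    [0,-30,-120,0],
    [0,-30,-140,0],
    [0,-30,-145,0],
    [0,-30,-145,0],
  ],
)

```text
t: 19.15
tool_pos: [0.6051, -0.2501, 0.2472]
eef_rot: [-1.296, 2.858, -0.007]
contact_force: [-0.7, -0.1, -0.0]
gripper_width: -0.004
grip_force: 0.0
```

```bash
python3 - <<'E'
from h import *
np.set_printoptions(precision=3,suppress=True)
s=arm.read_state();M=R.from_rotvec(s['eef_rot']).as_matrix();print(s['t'],s['tool_pos'],s['q'],np.degrees(np.arctan2(M[1,:2],M[0,:2])))
print('lamp rel tool',M[:2,:2].T@(np.array([.4838,-.2335])-s['tool_pos'][:2])*1000)
shot('scene','s8.png')
b=cv2.imread('pics/s8.png');cv2.imwrite('pics/c8.png',cv2.resize(b[220:340,140:270],(650,600)))
E
```

```text
19.15 [ 0.605 -0.25   0.247] [-0.506  0.12   1.546 -0.     1.47  -2.928] [-131.206  138.793]
lamp rel tool [ 67.41  102.226]
```

View pics/c8.png

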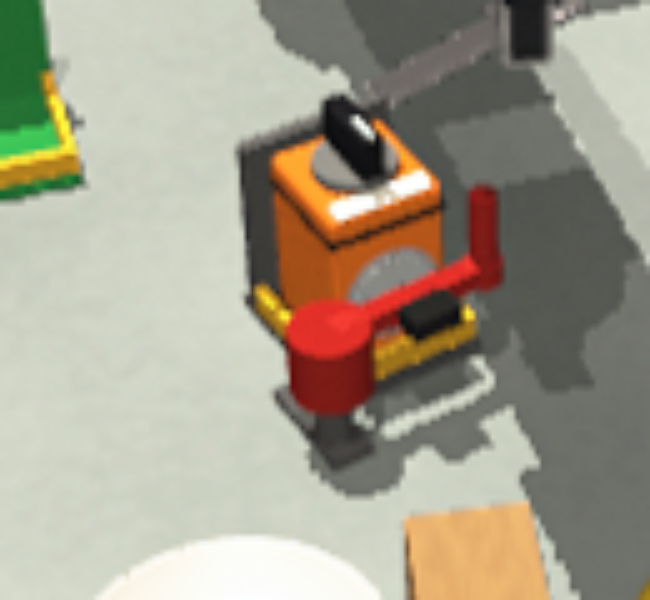

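Emit:
arm_command(
  series=[
    [8,13,0,0.12],
    [17,26,0,0.24],
    [26,39,0,0.36],
    [35,52,0,0.48],
    [44,66,0,0.6],
    [53,80,0,0.72],
    [61,93,0,0.84],
    [67,102,0,0.96],
  ],
  gripper=40,
)

```text
t: 19.87
tool_pos: [0.4805, -0.2314, 0.2406]
eef_rot: [-0.179, -3.131, -0.005]
contact_force: [-0.4, 0.6, 1.0]
gripper_width: 0.469
grip_force: 0.0
```

Emit:
arm_command(
  series=[
    [0,0,0,0.1],
    [0,0,0,0.185],
    [0,0,0,0.185],
    [0,0,0,0.185],
    [0,0,0,0.185],
  ],
)

```text
t: 20.28
tool_pos: [0.4823, -0.232, 0.2425]
eef_rot: [-0.455, -3.106, -0.002]
contact_force: [0.4, 0.2, -0.2]
gripper_width: 0.466
grip_force: 0.0
```

```bash
python3 - <<'E'
from h import *
np.set_printoptions(precision=4,suppress=True)
Q=arm.camera_params('scene');p=onplane(Q,(236.8,258),.11)[0];d=p[:2]-[.528,-.2985];print('post',p,np.linalg.norm(d),'brace',np.arctan2(d[1],d[0])+np.radians(16.8))
s=arm.read_state();M=R.from_rotvec(s['eef_rot']).as_matrix();print(s['t'],s['tool_pos'],np.degrees(np.arctan2(M[1,:2],M[0,:2])))
im,P=shot('wrist','w9.png');h=cv2.cvtColor(im,cv2.COLOR_RGB2HSV)
m=cv2.inRange(h,(0,0,0),(180,110,95));z=np.zeros_like(m);z[165:235,250:310]=m[165:235,250:310]
n,l,st,c=cv2.connectedComponentsWithStats(z);print(st[1:][st[1:,4]>80])
k=1+np.argmax(st[1:,4]);L=(onplane(P,np.argwhere(l==k)[:,::-1].astype(float),.1315)[:,:2]-s['tool_pos'][:2])@M[:2,:2]*1000
print('knob',L.min(0),L.max(0),cv2.minAreaRect(L.astype(np.float32)))
E
```

```text
post [ 0.5521 -0.2184  0.11  ] 0.08366249681459925 brace 1.5722810435858239
20.2833 [ 0.4823 -0.232   0.2425] [163.325   73.3249]
[[269 188  17  47 654]]
knob [-17.7382  -7.7226] [21.8443  5.5941] ((2.02862548828125, -1.1924338340759277), (39.81986618041992, 12.896203994750977), 1.3752557039260864)
```

The post measures to a brace angle of about 1.57, so the brace is closed. Now I grip the knob.

Emit:
arm_command(
  series=[
    [1,-1,25,0],
    [1,-1,60,0],
    [1,-1,90,0],
    [1,-1,103,0],
    [1,-1,108,0],
    [1,-1,108,0],
    [1,-1,108,0],
  ],
)

```text
t: 20.92
tool_pos: [0.4824, -0.2336, 0.1379]
eef_rot: [0.457, 3.106, -0.002]
contact_force: [-1.2, -0.7, 1.1]
gripper_width: 0.47
grip_force: 0.0
```

Emit:
arm_command(
  series=[
    [0,0,0,0],
    [0,0,0,0],
    [0,0,0,0],
    [0,0,0,0],
    [0,0,0,0],
  ],
  gripper=8,
)

```text
t: 21.33
tool_pos: [0.4827, -0.234, 0.1387]
eef_rot: [0.458, 3.104, -0.003]
contact_force: [-0.6, -0.8, 6.1]
gripper_width: 0.128
grip_force: 61.0
```

Emit:
arm_command(
  series=[
    [0,0,0,0.1],
    [0,0,0,0.22],
    [0,0,0,0.34],
    [0,0,0,0.46],
    [0,0,0,0.58],
    [0,0,0,0.7],
    [0,0,0,0.82],
    [0,0,0,0.9],
  ],
)

```text
t: 22.0
tool_pos: [0.4829, -0.233, 0.1386]
eef_rot: [1.77, 2.592, 0.003]
contact_force: [2.1, 3.1, 8.7]
gripper_width: 0.133
grip_force: 61.4
```

Emit:
arm_command(
  series=[
    [0,0,0,0],
    [0,0,0,0],
    [0,0,0,0],
  ],
)

```text
t: 22.25
tool_pos: [0.4829, -0.2331, 0.1387]
eef_rot: [1.763, 2.596, 0.003]
contact_force: [0.7, 2.6, 6.8]
gripper_width: 0.132
grip_force: 61.2
```

Emit:
arm_command(
  series=[
    [0,0,0,0],
    [0,0,0,0],
    [0,0,0,0],
    [0,0,-10,0],
    [0,0,-40,0],
    [0,0,-80,0],
    [0,0,-110,0],
    [0,0,-110,0],
  ],
  gripper=40,
)

```text
t: 22.92
tool_pos: [0.4844, -0.235, 0.2555]
eef_rot: [1.757, 2.588, 0.0]
contact_force: [0.3, -1.1, 1.1]
gripper_width: 0.469
grip_force: 0.0
```

```bash
python3 - <<'E'
from h import *
s=arm.read_state();print(s['t'],s['tool_pos'],s['eef_rot'])
shot('wrist','w10.png');shot('scene','s10.png')
w=cv2.imread('pics/w10.png');b=cv2.imread('pics/s10.png')
cv2.imwrite('pics/c10.png',np.hstack([cv2.resize(w[120:320,190:390],(400,400)),cv2.resize(b[220:340,150:270],(400,400))]))
E
```

```text
22.9167 [ 0.48440006 -0.23495598  0.25548728] [1.75675941e+00 2.58788550e+00 8.45309765e-05]
```

View pics/c10.png

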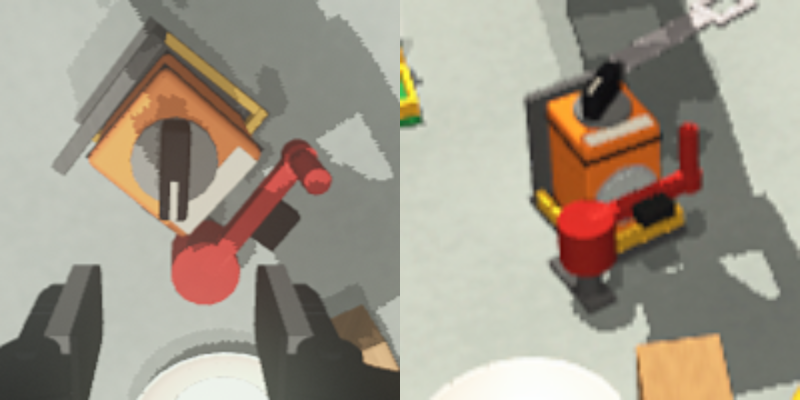

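The knob has turned one click: it is vertical in the wrist crop at (175,165), about 50° off the lamp's axis. The lamp is seated, the brace is closed and the gripper is clear.

```bash
python3 -c "
from workcell import arm
print(arm.sign_off())"
```

```text
the job is handed in; nothing more can be done
None
```

The job is handed in: the small lamp is seated in the yellow-lipped holder with its lens at the front, the brace is closed (measured about 1.57 rad), and the switch was turned 0.9 rad clockwise and looks to be in its middle position; it took about 23 s of the 72 s allowed, and sign-off gave no verdict.

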